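# Lock the last quarter-turn fastener on the pump cover

## Task

Of the four quarter-turn fasteners that hold down the pump's top cover, one still stands open. Take the big flat screwdriver (the one with the six-sided handle) from the wooden rack, find the slot of that fastener with its blade and, only once the blade sits in the slot, push the stud in gently against its spring and turn it clockwise just to the stop, keeping the blade seated and forcing nothing, so that it springs back up locked. Then put the screwdriver back upright in its hole in the rack, all the way down, and leave everything else where it is.

Things in the scene. Friction and masses are not known exactly. Their poses are not given: they have to be found in the camera images.
- driver: the big flat screwdriver, 169 mm long, 0.10 to 0.21 kg, standing blade down in the rack, its tip 5 mm above the bench. Origin: middle of the blade's tip edge; z runs up the shaft to the handle, x along the blade's 12 mm width, y across its thickness (2.2 mm for the first 7 mm, then widening to the 8 mm round shaft)
- driver_handle (a point): middle of the big screwdriver's six-sided black handle, 122.5 mm above the blade's tip, axes as the driver's. The handle is 26 mm across flats and runs from 80 to 165 mm above the tip; its flats face the driver's +-y direction and the directions 60 degrees either side of it. In the rack its underside rests on the rack's top face
- fastener: the open fastener: a fixed dark steel collar, 39 mm outside and 32 mm inside diameter, 8 mm high, on the pump's cover, round the stud. Origin: the collar's centre at the cover's top face, 95 to 103 mm above the bench; z up; x is the slot's direction while open. It may be at any of the cover's four corners. The stud floats: it sits up to 1 mm off the collar's centre in x and 3.5 mm in y
- stud (a joint): angle of the stud (rad), 0 = open, growing clockwise seen from above to a stop at 1.40 (locked). The stud's round steel head is 24 mm wide, with a straight slot right across its face, 3.8 mm wide and 4 mm deep. It turns only while pushed in at least 4.5 mm (a cross bar then clears its catch plate); friction 0.06 N m. It shifts sideways at about 3.5 N
- stud_push (a joint): how far the stud is pushed in (m): 0 = open, its face 12 mm above the cover (4 mm above the collar); 0.0065 = bottomed. Its spring takes 5 N to start moving, 9 N at 4.5 mm, 11 N at the bottom. Let go after the full turn it rises to 0.003 and is caught in a notch: locked, 1 mm above the collar like the other three. Let go before that it is not locked
- pump: the peristaltic pump drive, fixed: grey housing 200 mm (x) by 260 mm (y) on levelling feet, flat aluminium cover 95 to 103 mm above the bench, roller pump head on its +x side. Origin: 95 mm below the cover's centre. Forcing the driver, in pressing or twisting, with over 35 N between blade and fastener damages it
- rack: the driver rack, a fixed light wooden block 170 mm (x) by 62 mm (y) by 85 mm high. Origin: centre of its underside
- rack_hole0 (a point): mouth of one of the rack's two round holes (21 mm diameter with a 2 mm chamfer, 82 mm deep), on the rack's top face; the drivers may stand either way round
- rack_hole1 (a point): mouth of the other hole, 90 mm from the first
- slim_driver: a bystander: slimmer screwdriver with a round handle (18 mm, with a 29 mm guard), standing in the other hole, its top 161 mm above the bench
- bottle: a bystander: glass reagent bottle with blue cap, 76 mm diameter, 170 mm high. Origin: centre of its underside
- flask: a bystander: stoppered glass volumetric flask, 72 mm diameter, 165 mm high. Origin: centre of its underside
- beaker: a bystander: glass beaker, 68 mm diameter, 90 mm high. Origin: centre of its underside
- cylinder: a bystander: glass measuring cylinder on a 60 mm foot, 200 mm high. Origin: centre of its underside
- marker: a bystander: marker pen 130 mm long lying on the bench
- dish: a bystander: clear Petri dish, 90 mm diameter, 15 mm high. Origin: centre of its underside
- wrench: a bystander: steel spanner lying on the bench
There are look-alikes about, which are no part of the job. What is shaped like the driver but blue or red is not meant. Of the things like the rack, leave any that is green; of the rest the larger one is meant.

How it is judged:
By the outcome, as a careful person would: the job done as asked, in the order asked, and still so for the second after the job is handed in, with the robot touching nothing.
It also fails if it takes over 72 s, if anything falls off the work surface, if the arm or the gripper's body presses on something with over 40 N, if the wrist force passes 120 N, or if a joint passes its speed limit or range.

## Robot

A 6-joint arm with a two-finger parallel gripper is mounted at the origin on the work surface. World frame = base frame: x ahead of the robot, y to its left, z up, the work surface at z = 0. Lengths are in m, angles in degrees, forces in N, time in s.
With the tool pointing down it reaches from about 0.25 to 0.725 m from the base axis. Payload 9.7 kg.
Tool frame: the origin (TCP) lies on the centre line of the jaws, within the pads' length; the fingertips stand 14 mm ahead of it and the grasp point (between the pads) lies 5 mm behind it; z points along the fingers, y is the line along which they close (so a half turn about z gives the same grasp; the last joint's range is limited). The gripper opens to 85 mm and grips with 20 to 120 N. Pads are 22 mm wide; open, the fingers measure 114 mm over their backs; the gripper's body (76 mm by 85 mm) begins 54 mm behind the grasp point. The pads swing forward as they close: fully open they stand 13 mm farther back than shut.
Start: joints at [-63.77, 4.979, 10.078, 95.1, 0, 90], TCP at [0.243, -0.493, 0.215] pointing down, gripper open.
Joint ranges: [-179.16, 179.16], [-48.56, 103.87], [-65.8, 70.77], [-126.05, 130.52], [-82.76, 87.17], [-180, 180]. Speed limits (degrees/s): [127.2, 127.2, 147.25, 180, 180, 180].

## Interface

Orientations are given as [roll, pitch, yaw] about the fixed x, y, z axes, in that order (R = Rz(yaw) Ry(pitch) Rx(roll)).
In Python, from workcell import bot, camera, get_calibration, ticket gives the robot as it stands. The module is installed in compiled form; this text tells all that it offers.
- The arm moves only by the tool send_rows, never from a script. Its arguments are lists of equal length, an entry for each row: "linear": the shift along the tool's x, y, z in m, a list of three; "twist": the turn, a rotation vector about the tool's x, y, z in units of 10 degrees (1.0 is 10 degrees), a list of three; "gripper": the opening in per cent of the stroke, from 0 (shut) to 100 (fully open). In form: {"linear": [[x, y, z], ...], "twist": [[wx, wy, wz], ...], "gripper": [gripper, ...]}. A call has 1 to 8 rows; each row shifts and turns the commanded pose from where the row before left it, along the tool's axes as they then stand; what a row does not reach is not made up. A row lasts 1/8 s, in which the tool goes at most 62.5 mm and 10.7 degrees, less where a joint would pass 70% of its speed; a pose out of reach is approached as far as the arm can. A call with a gripper value outside its range is refused whole. The fingers move at their own pace and stop on an object; "grip_force" is the grip in N (left out, the last holds). Time passes only in rows, so rows that do not move let the fingers close. It gives the time, the measured TCP pose, the force, the opening and the grip force at its end, in the units of the state.
- bot.get_obs(): the state, without advancing time (a new reading comes with each control period).
- camera(name): name is "scene" or "top"; returns the picture (480x640x3 uint8, red, green, blue); there is no depth.
- get_calibration(name): a dict with "fx", "fy", "cx", "cy" (pixels), "k1" (the pictures are not rectified: a ray, as slopes to the right and down, at radius r is drawn at 1 + k1 r^2 times it, then the intrinsics apply), "origin" and "orientation" of the camera in the world. Camera axes: x right, y down, z forward; pixel columns grow to the right and rows downward; lengths in m; the calibration is good to about 2 mm. A picture is of the moment at which its call begins. get_calibration takes no time and is no camera call.
- ticket.job_done(): hands the job in; it is judged then, once.
The state is a dict: "time": time; "q": joint angles; "qd": joint speeds; "joint_efforts": joint torques, N m; "ee_pos": TCP position; "tcp_rot": TCP orientation; "wrist_force": force on the tool from outside, world axes, zero at the start; "torque": the same for the moment, N m; "opening": finger opening in m; "grasp_force": force on a finger pad.
Only numpy, scipy, OpenCV 4.12 (cv2) and the standard library are available. Lean on these libraries where they do the work, as an engineer would, in place of code of your own. Each camera call takes 0.05 s, during which the arm holds its last target. There are 200 camera calls.

## Working session

There is one attempt and no reset: what is moved stays moved. The work goes in short steps, Python scripts to look and compute and a tool call to move; the robot and the scene stay as the last step left them, time stands still between calls to the robot, and variables do not carry over. Pictures are saved under pics/ and viewed, at most 12 in all, crops included, and the job is handed in when it is done.

Besides the shell and the picture viewer there is one more tool, called after "Call:" as name(argument=value, ...) on one line, values as JSON. send_rows: Moves the arm, as the interface text tells. Its arguments: {"type":"object","properties":{"linear":{"type":"array"},"twist":{"type":"array"},"gripper":{"type":"array"},"grip_force":{"type":"number"}},"required":["linear","twist","gripper"]}

```bash
mkdir -p pics
cat > h.py <<'E'
import numpy as np, cv2
from scipy.spatial.transform import Rotation as R
from workcell import bot, camera, get_calibration, ticket
def shot(n,f):
    im=camera(n); cv2.imwrite('pics/'+f,im[:,:,::-1]); return im
def cal(n):
    c=get_calibration(n); o=np.array(c['orientation'],float)
    M=o if o.shape==(3,3) else R.from_euler('xyz',o,degrees=True).as_matrix()
    return c,M
def ray(n,u,v):
    c,M=cal(n); d=np.array([(u-c['cx'])/c['fx'],(v-c['cy'])/c['fy']]); s=d.copy()
    for _ in range(20): s=d/(1+c['k1']*(s@s))
    return np.array(c['origin'],float), M@np.array([s[0],s[1],1])
def onz(n,u,v,z):
    o,d=ray(n,u,v); return o+d*(z-o[2])/d[2]
def proj(n,p):
    c,M=cal(n); q=M.T@(np.array(p)-c['origin']); s=q[:2]/q[2]; s=s*(1+c['k1']*(s@s))
    return np.array([s[0]*c['fx']+c['cx'],s[1]*c['fy']+c['cy']])
def two(p1,p2):
    o1,d1=ray('scene',*p1);o2,d2=ray('top',*p2)
    t=np.linalg.lstsq(np.c_[d1,-d2],o2-o1,rcond=None)[0]
    a=o1+t[0]*d1;b=o2+t[1]*d2; return (a+b)/2,np.linalg.norm(a-b)
E
python3 - <<'E'
from h import *
shot('scene','s0.png');shot('top','t0.png')
for n in('scene','top'):print(get_calibration(n))
print(bot.get_obs())
E
```

```text
{'fx': 514.6228229798221, 'fy': 514.6228229798221, 'cx': 325.6386983181845, 'cy': 247.9546644945666, 'k1': -0.06101696747696407, 'origin': array([ 0.90238146, -0.76260411,  0.86446307]), 'orientation': array([-132.25489611,    1.01873537,   27.18118018])}
{'fx': 501.5244849023002, 'fy': 501.5244849023002, 'cx': 316.85373376765614, 'cy': 241.6900721600568, 'k1': 0.020292887552740398, 'origin': array([0.30705469, 0.01295628, 1.15552581]), 'orientation': array([-170.03935064,   -1.21910626,  -89.64391181])}
{'time': 0.1, 'q': array([-6.37690648e+01,  5.00613224e+00,  1.00406460e+01,  9.50990718e+01,
        2.43511522e-03,  9.00011021e+01]), 'qd': array([ 0.03774792, -0.0886554 ,  0.15555212,  0.01989175,  0.06737217,
        0.08635623]), 'joint_efforts': array([-2.06815316e-04, -5.21562231e+01,  4.65651619e+01,  1.60683109e-02,
       -6.26427823e-05,  1.95580657e-05]), 'ee_pos': array([ 0.24301194, -0.49316408,  0.2139862 ]), 'tcp_rot': array([-1.79935442e+02, -2.43387184e-03,  2.62298303e+01]), 'wrist_force': array([ 0.93761833,  0.05425423, -0.30908977]), 'torque': array([-0.02705566,  0.01847331, -0.0070447 ]), 'grasp_force': 0.0, 'opening': 0.08505918715561109}
```

View pics/s0.png

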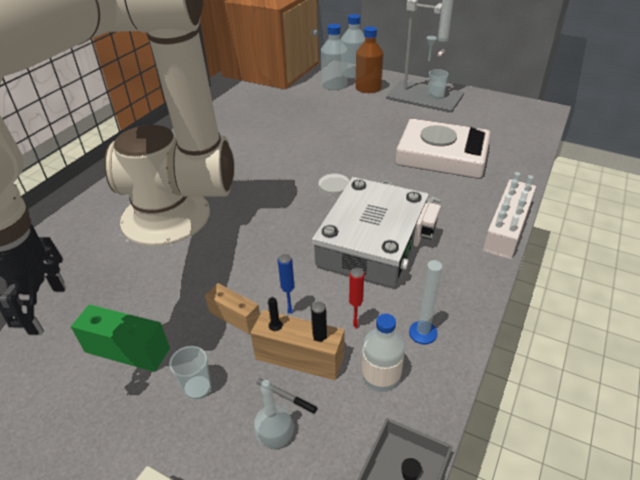

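View pics/t0.png

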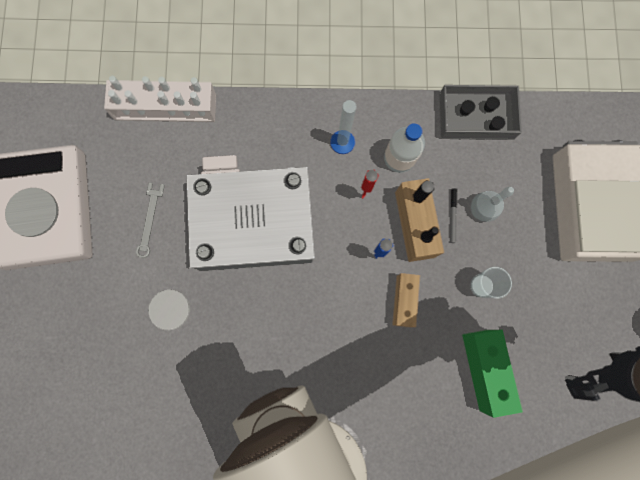

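Scene: the large wooden rack is at (298,345), with a thick black driver at (319,322) and a slim one at (275,313). Top: the rack is at (420,220), with the thick driver at (424,190) and the slim one at (430,235). Look-alikes: blue driver (383,248), red driver (369,183), small wooden rack (407,300), green block (492,372). The pump corners in the top view are at (203,187), (293,180), (204,252) and (298,245). Next is one close crop of the rack and corners.

Run:
```python
from h import *
s=cv2.imread('pics/s0.png');t=cv2.imread('pics/t0.png')
def c(im,u,v,h,S=200):return cv2.resize(im[v-h:v+h,u-h:u+h],(S,S),interpolation=cv2.INTER_CUBIC)
a=np.hstack([c(t,u,v,16) for u,v in[(203,187),(293,180),(204,252),(298,245)]])
b=np.hstack([c(s,u,v,16) for u,v in[(330,231),(358,185),(390,247),(414,197)]])
d=np.hstack([c(t,424,192,20),c(t,430,235,20),c(s,319,322,25),c(s,275,313,25)])
cv2.imwrite('pics/c0.png',np.vstack([a,b,d]))
```

```text
(no output)
```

View pics/c0.png

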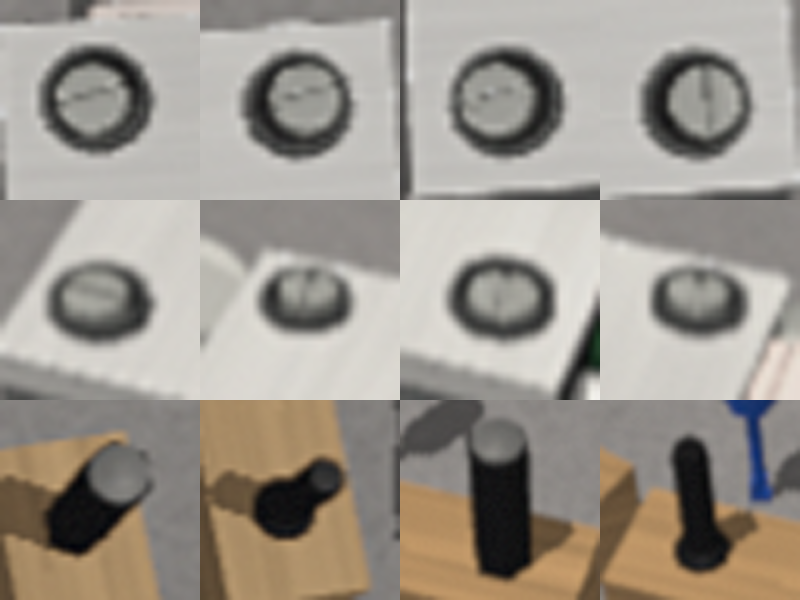

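The crop shows the open fastener is the one at top (298,245) / scene (330,231): its slot runs differently from the other three. The big driver, with the thick six-sided handle, is at top (428,186) / scene (318,307). Next I measure both.

Run:
```python
from h import *
np.set_printoptions(precision=4,suppress=True)
print('drv top',*two((318.3,307),(428,186.4)), onz('top',428,186.4,.172))
print('collar',*two((330,231),(297.5,245.5)))
print('stud',*two((329.2,229.6),(299.1,245.2)))
# slot direction, other slots
def line(a,b,z=.11):
    d=onz('top',*b,z)-onz('top',*a,z);return np.degrees(np.arctan2(d[1],d[0]))
k=1/6.25
print('slot',line((282+112*k,229+135*k),(282+105*k,229+65*k)))
print('pump edge',line((188,177),(308,168),.1),line((190,268),(313,259),.1), line((313,259),(307,168),.1),line((190,268),(187,177),.1))
for n,p in dict(bottle=(414,131),slim=(435,231),red=(372,175),blue=(386,243),cyl=(349,105)).items(): print(n,onz('top',*p,.165))
# rack top face
im=cv2.cvtColor(cv2.imread('pics/t0.png'),cv2.COLOR_BGR2HSV)
m=cv2.inRange(im,(8,70,90),(22,255,255)); n,l,s,c=cv2.connectedComponentsWithStats(m)
for i in range(1,n):
    if s[i,4]>300:
        r=cv2.minAreaRect(np.argwhere(l==i)[:,::-1].astype(np.float32)); P=np.array([onz('top',*q,.085)[:2] for q in cv2.boxPoints(r)])
        print(s[i],r,P.tolist(),np.linalg.norm(P[0]-P[1]),np.linalg.norm(P[2]-P[1]))
# handle crop from scene 10x (hex edges) contrast stretched + fasteners
a=cv2.imread('pics/s0.png')[298:345,300:340]; b=cv2.imread('pics/t0.png')[172:212,405:440]
f=lambda q:np.clip(cv2.resize(q,None,fx=12,fy=12,interpolation=cv2.INTER_CUBIC).astype(float)*3,0,255).astype(np.uint8)[:480,:400]
cv2.imwrite('pics/c1.png',np.hstack([f(a)[:480],f(b)[:480]]))
```

```text
drv top [ 0.5995 -0.2328  0.1677] 0.0038478932322814144 [ 0.5966 -0.2328  0.172 ]
collar [0.4862 0.0344 0.0995] 0.005206030772864724
stud [0.4859 0.0309 0.1061] 0.0054391662293197295
slot 6.329144248776708
pump edge -84.72679985001066 -85.26107164051307 4.16963618675874 4.6798665866360984
bottle [ 0.7183 -0.2088  0.165 ]
slim [ 0.5055 -0.2458  0.165 ]
red [ 0.6216 -0.1197  0.165 ]
blue [ 0.4799 -0.1461  0.165 ]
cyl [ 0.7741 -0.0729  0.165 ]
[ 395  178   49   84 2305] ((418.2583312988281, 219.44700622558594), (79.9004135131836, 36.596954345703125), 78.40782928466797) [[0.626850333291647, -0.17523967328731307], [0.6447398632842634, -0.25555844121545657], [0.4689151542382932, -0.28483372962885306], [0.452115894826258, -0.20654852154055608]] 0.0822869355660526 0.17824525469921382
[ 393  273   27   54 1219] ((406.0989074707031, 299.6799011230469), (23.82691764831543, 52.806373596191406), 4.899092674255371) [[0.3183424988919219, -0.16836144734818898], [0.42998306195039415, -0.1803659367935836], [0.4260513734565092, -0.2314498423765946], [0.3144890053972445, -0.21849878648496646]] 0.11228411769639245 0.051234983985817065
```

View pics/c1.png

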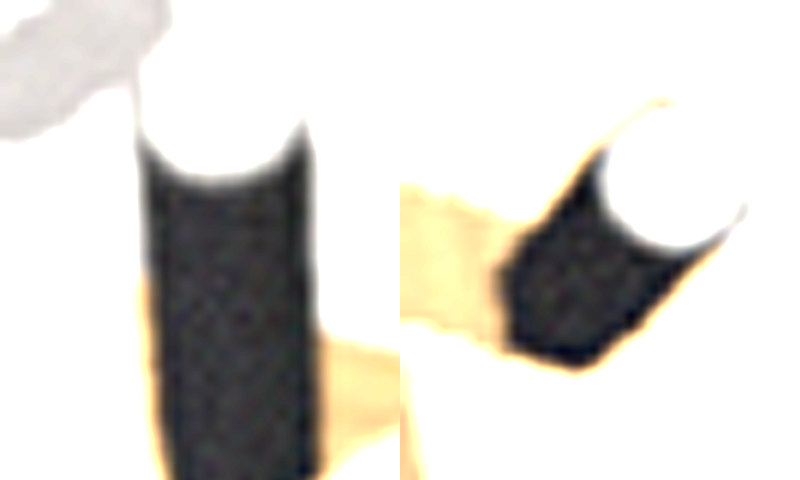

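Top-view handle base: hexagon corners give edges at about 72°, 7° and -54° in world, so the flats' normals lie at about 38° mod 60. I will grasp with the jaw line at 98° (tool yaw 8°).

Call:
send_rows(linear=[[0,0,-0.03],[0,0,-0.02],[0.0484,-0.0259,0],[0.0484,-0.0259,0],[0.0484,-0.0259,0],[0.0484,-0.0259,0],[0.0484,-0.0259,0],[0.0484,-0.0259,0]], twist=[[0,0,0.9],[0,0,0.9],[0,0,0],[0,0,0],[0,0,0],[0,0,0],[0,0,0],[0,0,0]], gripper=[60,60,60,60,60,60,60,60], grip_force=40)

```text
time: 1.1
ee_pos: [0.5095, -0.2967, 0.2643]
tcp_rot: [-180.0, 0.0, 8.2]
wrist_force: [1.0, -0.2, 0.4]
opening: 0.0508
grasp_force: 0.0
```

Call:
send_rows(linear=[[0.0484,-0.0259,0],[0.0484,-0.0259,0],[0,0,0],[0,0,0]], twist=[[0,0,0],[0,0,0],[0,0,0],[0,0,0]], gripper=[60,60,60,60])

```text
time: 1.6
ee_pos: [0.5964, -0.2328, 0.2641]
tcp_rot: [-180.0, 0.1, 8.3]
wrist_force: [-1.2, 0.3, 0.1]
opening: 0.0513
grasp_force: 0.0
```

Call:
send_rows(linear=[[0,0,0.04],[0,0,0.04],[0,0,0.03],[0,0,0.014],[0,0,0],[0,0,0],[0,0,0],[0,0,0]], twist=[[0,0,0],[0,0,0],[0,0,0],[0,0,0],[0,0,0],[0,0,0],[0,0,0],[0,0,0]], gripper=[60,60,60,60,45,25,15,15])

```text
time: 2.6
ee_pos: [0.5973, -0.2332, 0.1423]
tcp_rot: [179.9, -0.1, 8.2]
wrist_force: [-0.7, -0.6, 6.7]
opening: 0.0245
grasp_force: 41.6
```

Call:
send_rows(linear=[[0,0,0],[0,0,0],[0,0,0],[0,0,0]], twist=[[0,0,0],[0,0,0],[0,0,0],[0,0,0]], gripper=[15,15,15,15])

```text
time: 3.1
ee_pos: [0.5973, -0.2332, 0.1423]
tcp_rot: [179.9, -0.1, 8.2]
wrist_force: [-0.2, 0.0, 5.4]
opening: 0.0245
grasp_force: 41.6
```

Run:
```python
from h import *
o=bot.get_obs();print({k:np.round(o[k],4) for k in('time','ee_pos','tcp_rot','wrist_force','torque','opening','grasp_force')})
```

```text
{'time': np.float64(3.1), 'ee_pos': array([ 0.5973, -0.2332,  0.1423]), 'tcp_rot': array([ 1.799107e+02, -1.251000e-01,  8.233800e+00]), 'wrist_force': array([-0.2361,  0.0425,  5.3803]), 'torque': array([-0.0572,  0.1302, -0.0548]), 'opening': np.float64(0.0245), 'grasp_force': np.float64(41.6422)}
```

Call:
send_rows(linear=[[0,0,-0.01],[0,0,-0.02],[0,0,-0.04],[0,0,-0.04],[0,0,-0.04],[0,0,-0.04],[0,0,-0.04],[0,0,-0.03]], twist=[[0,0,0],[0,0,0],[0,0,0],[0,0,0],[0,0,0.4],[0,0,0.4],[0,0,0],[0,0,0]], gripper=[15,15,15,15,15,15,15,15], grip_force=60)

```text
time: 4.1
ee_pos: [0.5919, -0.2309, 0.3972]
tcp_rot: [179.9, -0.2, 0.2]
wrist_force: [68.4, -27.1, 23.9]
opening: 0.0241
grasp_force: 59.8
```

Run:
```python
from h import *
o=bot.get_obs();print({k:np.round(o[k],4) for k in('time','ee_pos','tcp_rot','wrist_force','torque','opening','grasp_force')})
im=shot('scene','s1.png'); t=shot('top','t1.png')
p=o['ee_pos']-[0,0,.1373]; print(proj('scene',p),proj('top',p))
u,v=map(int,proj('scene',p)); a=cv2.imread('pics/s1.png')[v-35:v+15,u-20:u+20]
u,v=map(int,proj('top',p)); b=cv2.imread('pics/t1.png')[v-25:v+25,u-20:u+20]
cv2.imwrite('pics/c2.png',cv2.resize(np.hstack([a,b]),None,fx=10,fy=10,interpolation=cv2.INTER_CUBIC))
```

```text
{'time': np.float64(4.1), 'ee_pos': array([ 0.5919, -0.2309,  0.3972]), 'tcp_rot': array([ 1.799291e+02, -1.758000e-01,  2.368000e-01]), 'wrist_force': array([ 68.3925, -27.1348,  23.9388]), 'torque': array([-2.6382, -5.8905, -0.0376]), 'opening': np.float64(0.0241), 'grasp_force': np.float64(59.8068)}
[312.1382892  268.48983753] [438.4254063  175.56278454]
```

View pics/c2.png

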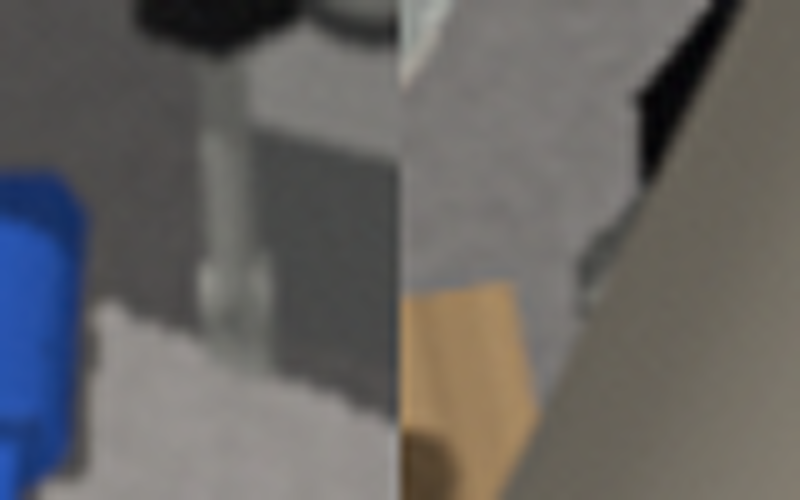

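Call:
send_rows(linear=[[0,0,0]], twist=[[0,0,0]], gripper=[15])

```text
time: 4.32
ee_pos: [0.5936, -0.2316, 0.3965]
tcp_rot: [179.9, -0.3, 0.2]
wrist_force: [-0.4, 1.2, 0.8]
opening: 0.0241
grasp_force: 60.0
```

Run:
```python
from h import *
o=bot.get_obs();print({k:np.round(o[k],4) for k in('time','ee_pos','tcp_rot','q','qd','wrist_force','torque','opening','grasp_force')})
```

```text
{'time': np.float64(4.325), 'ee_pos': array([ 0.5936, -0.2316,  0.3965]), 'tcp_rot': array([179.8766,  -0.3145,   0.2343]), 'q': array([-2.131690e+01,  3.447470e+01,  7.076820e+01,  1.259557e+02,
        7.000000e-04,  1.584492e+02]), 'qd': array([-0.0717, -1.5482,  0.0239, -0.4317,  0.104 , -0.0056]), 'wrist_force': array([-0.4492,  1.2491,  0.8027]), 'torque': array([0.0776, 0.0797, 0.0044]), 'opening': np.float64(0.0241), 'grasp_force': np.float64(60.0336)}
```

Scene crop (left): the blade at the tip is about 7 px wide against about 4.5 px for the shaft, so this is not an edge-on view. That rules out one of the three blade orientations. Joint 3 is at its limit, so I will lower a bit and turn 60° for the deciding look.

Call:
send_rows(linear=[[0,0,0.02],[0,0,0.02],[0,0,0.01],[0,0,0],[0,0,0],[0,0,0],[0,0,0],[0,0,0]], twist=[[0,0,0],[0,0,-1],[0,0,-1],[0,0,-1],[0,0,-1],[0,0,-1],[0,0,-1],[0,0,0]], gripper=[15,15,15,15,15,15,15,15])

```text
time: 5.32
ee_pos: [0.5938, -0.2317, 0.3483]
tcp_rot: [179.5, -0.1, 60.2]
wrist_force: [0.1, -0.6, -0.8]
opening: 0.0238
grasp_force: 60.0
```

Run:
```python
from h import *
o=bot.get_obs();print({k:np.round(o[k],4) for k in('time','ee_pos','tcp_rot','q','wrist_force','torque')})
im=shot('scene','s2.png')
p=o['ee_pos']-[0,0,.1373]
u,v=map(int,proj('scene',p)); a=cv2.imread('pics/s2.png')[v-35:v+15,u-20:u+20]
cv2.imwrite('pics/c3.png',cv2.resize(a,None,fx=10,fy=10,interpolation=cv2.INTER_CUBIC))
```

```text
{'time': np.float64(5.325), 'ee_pos': array([ 0.5938, -0.2317,  0.3483]), 'tcp_rot': array([ 1.794895e+02, -7.550000e-02,  6.016420e+01]), 'q': array([-2.131990e+01,  2.536630e+01,  5.071390e+01,  1.148315e+02,
       -9.000000e-04,  9.851630e+01]), 'wrist_force': array([ 0.0993, -0.5912, -0.8441]), 'torque': array([-0.0074, -0.0151, -0.052 ])}
```

View pics/c3.png

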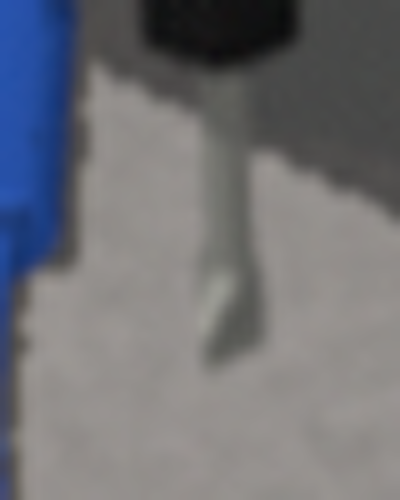

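The blade is seen about 5.5 px (10 mm) wide, and its tip edge slopes with the left end nearer. So the blade's x runs along tool x, and the tool yaw must be about 185° at the slot. Next I refine the slot line in the top and scene pictures.

Run:
```python
from h import *
np.set_printoptions(precision=4,suppress=True,linewidth=200)
t=cv2.cvtColor(cv2.imread('pics/t0.png'),cv2.COLOR_BGR2GRAY)
print(t[236:256,288:310])
P=[]
for v in range(240,251):
    r=t[v,295:304].astype(float); w=np.clip(np.median(r)-4-r,0,None); 
    if w.sum()>8: P.append((295+w@np.arange(9)/w.sum(),v,w.sum()))
P=np.array(P);print(P)
k=np.polyfit(P[:,1],P[:,0],1,w=P[:,2]);print(k)
for z in(.107,.111,.115):
    a=onz('top',np.polyval(k,250),250,z);b=onz('top',np.polyval(k,240),240,z);d=b-a
    print(z,a,b,np.degrees(np.arctan2(d[1],d[0])))
s=cv2.cvtColor(cv2.imread('pics/s0.png'),cv2.COLOR_BGR2GRAY);print(s[220:242,318:343])
```

```text
[[194 193 195 196 196 199 199 176 162 160 175 182 192 197 196 195 193 193 192 192 192 192]
 [193 193 196 195 164 141 138 119 106 103 113 122 139 169 189 194 193 192 191 191 191 192]
 [192 195 194 166 113  87  73  58  49  47  45  50  71 106 136 164 189 195 194 194 194 194]
 [194 194 165 116  81  58  36  35  57  81  73  90  78  61  75 121 181 197 195 193 194 195]
 [194 168 119  78  53  34  37  78 141 156 121 129 149 129  89  86 145 186 195 194 193 193]
 [193 152  96  61  33  34 103 142 159 160 126 132 157 160 152 105  94 157 189 194 193 192]
 [166 115  73  46  31  62 135 157 159 158 123 129 156 162 164 127  83 133 186 197 195 195]
 [151  88  58  37  39 115 153 157 158 156 121 120 150 160 168 166 114 111 180 196 194 193]
 [151  85  55  31  43 132 156 155 157 156 123 117 148 159 165 173 122  93 173 194 193 191]
 [150  83  52  32  47 142 160 155 157 157 150 135 150 159 162 170 120  84 157 192 197 197]
 [152  82  50  31  46 135 157 156 156 156 156 139 149 159 162 174 130  86 150 187 193 192]
 [156  92  59  34  29  84 141 157 157 157 156 132 146 160 162 145  98  97 172 195 194 193]
 [153  9
[... 2848 characters left out ...]
 129  86  67  64  67  71  71  70  69  65  59  61  71 103 162 203 211 209 210 210]
 [206 210 214 215 208 180 146 112  85  76  63  60  64  62  69  86 112 136 168 201 210 210 209 210 211]
 [209 211 213 214 214 207 193 174 151 135 112 103 112 116 125 156 175 191 205 212 211 209 210 212 211]
 [212 214 214 213 212 210 209 206 196 189 177 171 176 179 183 199 208 209 212 211 210 210 211 212 211]
 [212 211 213 215 212 208 211 212 209 209 207 206 207 207 207 210 211 212 210 209 209 210 211 211 211]
 [186 194 207 214 208 208 212 212 212 211 211 211 210 211 209 210 211 211 210 210 209 212 212 211 211]
 [153 165 178 185 179 191 205 212 209 208 211 213 212 209 209 209 211 210 207 208 211 212 211 211 212]]
```

Call:
send_rows(linear=[[0.0288,-0.0376,0],[0.0288,-0.0376,0],[0.0288,-0.0376,0],[0.0288,-0.0376,0],[0.0288,-0.0376,0],[0.0288,-0.0376,0],[0,0,0],[0,0,0]], twist=[[0,0,0],[0,0,0],[0,0,0],[0,0,0],[0,0,0],[0,0,0],[0,0,-1],[0,0,-1]], gripper=[15,15,15,15,15,15,15,15])

```text
time: 6.38
ee_pos: [0.4833, 0.0312, 0.3466]
tcp_rot: [179.6, 0.0, 80.4]
wrist_force: [0.4, -0.3, -2.0]
opening: 0.0239
grasp_force: 60.2
```

Call:
send_rows(linear=[[0,0,0.01],[0,0,0.01],[0,0,0.01],[0,0,0.01],[0,0,0.01],[0,0,0.01],[0,0,0.01],[0,0,0]], twist=[[0,0,-1],[0,0,-1],[0,0,-1],[0,0,-1],[0,0,-1],[0,0,-1],[0,0,-1],[0,0,-1]], gripper=[15,15,15,15,15,15,15,15])

```text
time: 7.38
ee_pos: [0.4837, 0.0303, 0.2756]
tcp_rot: [180.0, 0.3, 160.3]
wrist_force: [0.4, 0.8, -0.7]
opening: 0.0239
grasp_force: 60.1
```

Call:
send_rows(linear=[[0,0,0],[0,0,0],[0,0,0],[0,0,0]], twist=[[0,0,-1],[0,0,-1],[0,0,-0.55],[0,0,0]], gripper=[15,15,15,15])

```text
time: 7.88
ee_pos: [0.4839, 0.0304, 0.2762]
tcp_rot: [-179.9, 0.3, -174.5]
wrist_force: [0.1, 0.1, -1.2]
opening: 0.0238
grasp_force: 60.2
```

Run:
```python
from h import *
o=bot.get_obs();print({k:np.round(o[k],4) for k in('time','ee_pos','tcp_rot','q','wrist_force','torque')})
shot('scene','s3.png');shot('top','t3.png')
M=R.from_euler('xyz',o['tcp_rot'],degrees=True).as_matrix()
p=o['ee_pos']+M@[0,0,.1373];print('tip',p,proj('scene',p),proj('top',p))
a=cv2.imread('pics/s3.png')[195:245,305:355]; b=cv2.imread('pics/t3.png')[220:270,275:325]
cv2.imwrite('pics/c4.png',cv2.resize(np.hstack([a,b]),None,fx=8,fy=8,interpolation=cv2.INTER_CUBIC))
```

```text
{'time': np.float64(7.875), 'ee_pos': array([0.4839, 0.0304, 0.2762]), 'tcp_rot': array([-179.8804,    0.3387, -174.4895]), 'q': array([  3.6578,  -2.452 ,   9.4701, 101.5798,  -0.1086,  -1.8526]), 'wrist_force': array([ 0.0808,  0.1053, -1.176 ]), 'torque': array([-0.0494,  0.038 ,  0.0053])}
tip [0.48472789 0.03015407 0.13892298] [327.20627789 218.70362238] [298.51348837 242.0049488 ]
```

View pics/c4.png

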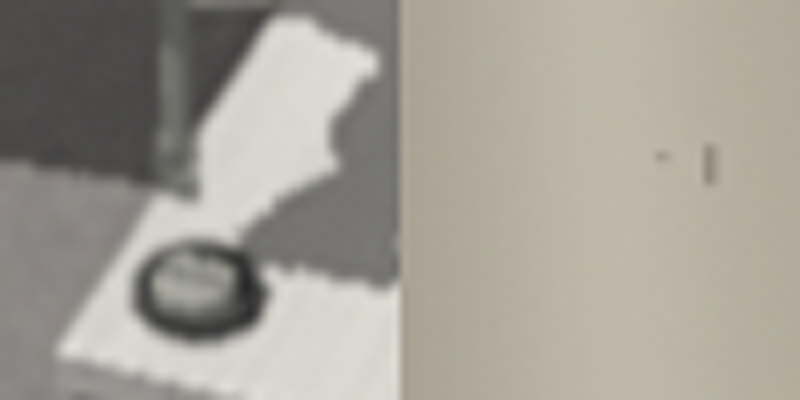

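Scene crop: the tip is at (327.3,218.7), exactly where the arm pose projects it. The stud's face centre is at about (329.5,229.3), with its slot faintly running from left to right. The arm hides it from the top camera. I will cast the slot pixel at the possible face heights.

Run:
```python
from h import *
np.set_printoptions(precision=4,suppress=True)
for z in(.107,.109,.111,.113,.115): print(z,onz('scene',329.5,229.3,z),'top',onz('top',298.85,245,z))
for z in (.095,.099,.103): print('collar top',z+.008,onz('scene',330,230.2,z+.008)) 
for z in(.107,.111,.115):
  a=onz('scene',305+165/8,195+264/8,z);b=onz('scene',305+230/8,195+280/8,z);print('slot',z,a,b,np.degrees(np.arctan2(*(b-a)[1::-1])))
# cover height: pump corner & vents by two views: collars of other fasteners
for s,t in[((358.5,184.5),(203,187)),((390,246.5),(293,180.5)),((413.8,197),(0,0))][:0]: print(two(s,t))
for p in [(.484,.030,.111),(.484,.027,.111),(.484,.033,.111),(.484,.030,.115),(.484,.030,.107)]:print(p,proj('scene',p),proj('top',p))
```

```text
0.107 [0.4885 0.0332 0.107 ] top [0.4839 0.0299 0.107 ]
0.109 [0.4896 0.0311 0.109 ] top [0.4835 0.0299 0.109 ]
0.111 [0.4907 0.029  0.111 ] top [0.4832 0.0298 0.111 ]
0.113 [0.4918 0.0269 0.113 ] top [0.4829 0.0298 0.113 ]
0.115 [0.4929 0.0248 0.115 ] top [0.4825 0.0298 0.115 ]
collar top 0.10300000000000001 [0.4888 0.035  0.103 ]
collar top 0.10700000000000001 [0.4909 0.0308 0.107 ]
collar top 0.11099999999999999 [0.4931 0.0267 0.111 ]
slot 0.107 [0.4784 0.0334 0.107 ] [0.4983 0.0352 0.107 ] 5.207277589841449
slot 0.111 [0.4807 0.0292 0.111 ] [0.5004 0.031  0.111 ] 5.207277589841571
slot 0.115 [0.4829 0.025  0.115 ] [0.5026 0.0268 0.115 ] 5.207277589842015
(0.484, 0.03, 0.111) [327.0837 228.2082] [298.777  244.6243]
(0.484, 0.027, 0.111) [326.4826 228.9735] [300.1987 244.6381]
(0.484, 0.033, 0.111) [327.6829 227.4455] [297.3552 244.6106]
(0.484, 0.03, 0.115) [327.0557 226.8581] [298.75   244.3064]
(0.484, 0.03, 0.107) [327.1117 229.5522] [298.8039 244.9399]
```

Call:
send_rows(linear=[[-0.005,0,0],[0,0,0.01],[0,0,0.008],[0,0,0.003],[0,0,0]], twist=[[0,0,0],[0,0,0],[0,0,0],[0,0,0],[0,0,0]], gripper=[15,15,15,15,15])

```text
time: 8.6
ee_pos: [0.4884, 0.0308, 0.2542]
tcp_rot: [-179.9, 0.2, -174.3]
wrist_force: [0.3, 0.2, -0.7]
opening: 0.0238
grasp_force: 60.2
```

Run:
```python
from h import *
o=bot.get_obs();print({k:np.round(o[k],4) for k in('time','ee_pos','tcp_rot','wrist_force','torque')})
shot('scene','s4.png')
M=R.from_euler('xyz',o['tcp_rot'],degrees=True).as_matrix()
p=o['ee_pos']+M@[0,0,.1373];print('tip',p,proj('scene',p))
a=cv2.imread('pics/s4.png')[200:245,305:355]
cv2.imwrite('pics/c5.png',cv2.resize(a,None,fx=14,fy=13,interpolation=cv2.INTER_CUBIC))
```

```text
{'time': np.float64(8.6), 'ee_pos': array([0.4884, 0.0308, 0.2542]), 'tcp_rot': array([-179.881 ,    0.2004, -174.2786]), 'wrist_force': array([ 0.2625,  0.2231, -0.7189]), 'torque': array([0.0238, 0.0299, 0.0556])}
tip [0.48894505 0.03051649 0.11686218] [329.09168814 226.70917093]
```

View pics/c5.png

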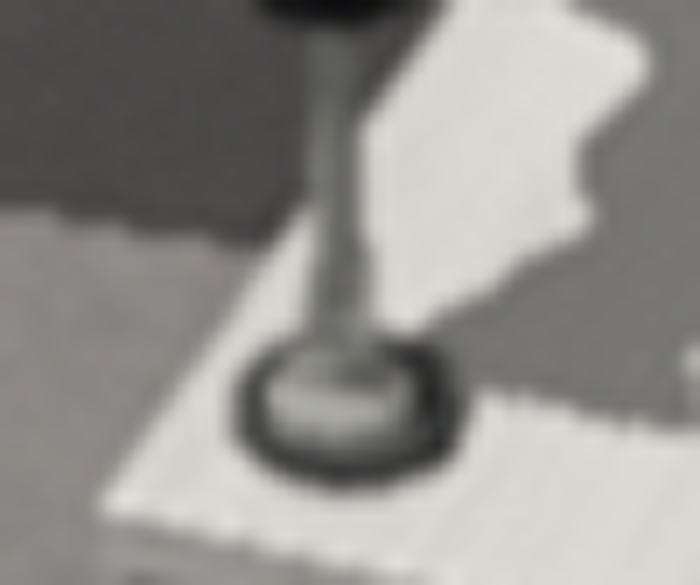

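The tip, at about (329.3,226.9), hovers over the stud face, whose centre is at about (329.3,230.5). I now feel downward.

Call:
send_rows(linear=[[0,0,0.001],[0,0,0.001],[0,0,0.001],[0,0,0]], twist=[[0,0,0],[0,0,0],[0,0,0],[0,0,0]], gripper=[15,15,15,15])

```text
time: 9.15
ee_pos: [0.4887, 0.0308, 0.2514]
tcp_rot: [-179.9, 0.2, -174.3]
wrist_force: [-0.3, 0.7, -0.7]
opening: 0.0243
grasp_force: 60.2
```

Call:
send_rows(linear=[[0,0,0.001],[0,0,0.001],[0,0,0]], twist=[[0,0,0],[0,0,0],[0,0,0]], gripper=[15,15,15])

```text
time: 9.52
ee_pos: [0.4886, 0.0308, 0.2493]
tcp_rot: [-179.9, 0.2, -174.3]
wrist_force: [-0.1, -0.2, -1.5]
opening: 0.0238
grasp_force: 60.2
```

Call:
send_rows(linear=[[0,0,0.001],[0,0,0.001],[0,0,0]], twist=[[0,0,0],[0,0,0],[0,0,0]], gripper=[15,15,15])

```text
time: 9.9
ee_pos: [0.4886, 0.0308, 0.2474]
tcp_rot: [-179.9, 0.2, -174.3]
wrist_force: [-0.1, -0.2, -1.2]
opening: 0.0239
grasp_force: 60.2
```

Call:
send_rows(linear=[[0,0,0.001],[0,0,0]], twist=[[0,0,0],[0,0,0]], gripper=[15,15])

```text
time: 10.15
ee_pos: [0.4888, 0.0308, 0.2467]
tcp_rot: [-179.9, 0.3, -174.3]
wrist_force: [-0.1, 0.4, 0.4]
opening: 0.0239
grasp_force: 60.4
```

Call:
send_rows(linear=[[0,0,0.001],[0,0,0]], twist=[[0,0,0],[0,0,0]], gripper=[15,15])

```text
time: 10.4
ee_pos: [0.4888, 0.0307, 0.2458]
tcp_rot: [-179.9, 0.3, -174.3]
wrist_force: [0.9, 0.2, 5.0]
opening: 0.0243
grasp_force: 60.7
```

Contact is at tip z of about 0.109, which could be the face or the slot bottom. I will lift 1.5 mm and nudge sideways to tell which.

Call:
send_rows(linear=[[0,0,-0.0022],[0,0,0],[0,0.001,0],[0,0.001,0],[0,0,0]], twist=[[0,0,0],[0,0,0],[0,0,0],[0,0,0],[0,0,0]], gripper=[15,15,15,15,15])

```text
time: 11.02
ee_pos: [0.4885, 0.0328, 0.2475]
tcp_rot: [-179.9, 0.2, -174.3]
wrist_force: [0.6, -0.3, -0.1]
opening: 0.024
grasp_force: 60.2
```

Run:
```python
from h import *
o=bot.get_obs();print({k:np.round(o[k],4) for k in('time','ee_pos','tcp_rot','wrist_force','torque')})
```

```text
{'time': np.float64(11.025), 'ee_pos': array([0.4885, 0.0328, 0.2475]), 'tcp_rot': array([-179.8821,    0.2182, -174.2621]), 'wrist_force': array([ 0.6238, -0.2602, -0.0805]), 'torque': array([-0.0164, -0.0014, -0.0239])}
```

Call:
send_rows(linear=[[0,0,0.0012],[0,0,0.001],[0,0,0]], twist=[[0,0,0],[0,0,0],[0,0,0]], gripper=[15,15,15])

```text
time: 11.4
ee_pos: [0.4884, 0.0327, 0.2453]
tcp_rot: [-179.9, 0.2, -174.3]
wrist_force: [0.3, 0.5, -1.6]
opening: 0.0236
grasp_force: 60.2
```

Call:
send_rows(linear=[[0,0,0.001],[0,0,0.0005],[0,0,0]], twist=[[0,0,0],[0,0,0],[0,0,0]], gripper=[15,15,15])

```text
time: 11.78
ee_pos: [0.4885, 0.0328, 0.2439]
tcp_rot: [-179.9, 0.2, -174.3]
wrist_force: [0.0, 0.2, -0.6]
opening: 0.0241
grasp_force: 60.2
```

Call:
send_rows(linear=[[0,0,0.001],[0,0,0]], twist=[[0,0,0],[0,0,0]], gripper=[15,15])

```text
time: 12.02
ee_pos: [0.4885, 0.0328, 0.2429]
tcp_rot: [-179.9, 0.2, -174.3]
wrist_force: [-0.4, -0.2, -0.8]
opening: 0.0242
grasp_force: 60.2
```

Call:
send_rows(linear=[[0,0,0.001],[0,0,0]], twist=[[0,0,0],[0,0,0]], gripper=[15,15])

```text
time: 12.28
ee_pos: [0.4887, 0.0328, 0.2424]
tcp_rot: [-179.9, 0.3, -174.3]
wrist_force: [0.7, 0.3, 4.2]
opening: 0.0241
grasp_force: 60.6
```

The blade dropped 4 mm below the face contact, so it is seated in the slot. Now I push in about 5.4 mm.

Call:
send_rows(linear=[[0,0,0.001],[0,0,0.001],[0,0,0.001],[0,0,0]], twist=[[0,0,0],[0,0,0],[0,0,0],[0,0,0]], gripper=[15,15,15,15])

```text
time: 12.78
ee_pos: [0.4886, 0.0328, 0.2393]
tcp_rot: [-179.9, 0.3, -174.3]
wrist_force: [-0.4, 0.5, 6.4]
opening: 0.0241
grasp_force: 60.9
```

Call:
send_rows(linear=[[0,0,0.001],[0,0,0.001],[0,0,0.0007],[0,0,0]], twist=[[0,0,0],[0,0,0],[0,0,0],[0,0,0]], gripper=[15,15,15,15])

```text
time: 13.28
ee_pos: [0.4887, 0.0328, 0.2369]
tcp_rot: [-179.9, 0.3, -174.3]
wrist_force: [0.2, -0.4, 7.8]
opening: 0.0242
grasp_force: 61.2
```

Call:
send_rows(linear=[[0,0,0],[0,0,0],[0,0,0],[0,0,0],[0,0,0]], twist=[[0,0,0.5],[0,0,0.5],[0,0,0.5],[0,0,0.5],[0,0,0]], gripper=[15,15,15,15,15])

```text
time: 13.9
ee_pos: [0.4887, 0.0325, 0.2369]
tcp_rot: [-180.0, 0.3, 165.7]
wrist_force: [-0.5, -1.0, 7.9]
opening: 0.0239
grasp_force: 61.2
```

```bash
cat > st.py <<'E'
from h import *
o=bot.get_obs();print({k:np.round(o[k],4).tolist() for k in('time','ee_pos','tcp_rot','wrist_force','torque')}, o['q'][5])
E
python3 st.py
```

```text
{'time': 13.9, 'ee_pos': [0.4887, 0.0325, 0.2369], 'tcp_rot': [-179.9566, 0.3377, 165.6562], 'wrist_force': [-0.5, -0.968, 7.9403], 'torque': [-0.3654, 0.1359, 0.0402]} 18.239343163287508
```

Call:
send_rows(linear=[[0,0,0],[0,0,0],[0,0,0],[0,0,0],[0,0,0],[0,0,0]], twist=[[0,0,0.5],[0,0,0.5],[0,0,0.5],[0,0,0.5],[0,0,0.5],[0,0,0]], gripper=[15,15,15,15,15,15])

```text
time: 14.65
ee_pos: [0.4885, 0.0323, 0.2369]
tcp_rot: [179.9, 0.3, 140.6]
wrist_force: [-1.0, -1.9, 8.2]
opening: 0.0243
grasp_force: 61.2
```

Call:
send_rows(linear=[[0,0,0],[0,0,0],[0,0,0],[0,0,0],[0,0,0],[0,0,0]], twist=[[0,0,0.5],[0,0,0.5],[0,0,0.5],[0,0,0.5],[0,0,0.5],[0,0,0]], gripper=[15,15,15,15,15,15])

```text
time: 15.4
ee_pos: [0.4883, 0.0322, 0.2368]
tcp_rot: [179.8, 0.3, 115.6]
wrist_force: [-1.7, -2.2, 8.1]
opening: 0.0237
grasp_force: 61.3
```

```bash
python3 st.py
```

```text
{'time': 15.4, 'ee_pos': [0.4883, 0.0322, 0.2368], 'tcp_rot': [179.8427, 0.2543, 115.6462], 'wrist_force': [-1.6555, -2.2499, 8.0554], 'torque': [-0.8005, 0.7475, 0.0327]} 68.2410049252554
```

Call:
send_rows(linear=[[0,0,0],[0,0,0],[0,0,0],[0,0,0]], twist=[[0,0,0.4],[0,0,0.4],[0,0,0.3],[0,0,0]], gripper=[15,15,15,15])

```text
time: 15.9
ee_pos: [0.4882, 0.0323, 0.2368]
tcp_rot: [179.8, 0.2, 104.7]
wrist_force: [-1.0, -2.5, 8.2]
opening: 0.024
grasp_force: 61.3
```

```bash
python3 st.py
```

```text
{'time': 15.9, 'ee_pos': [0.4882, 0.0323, 0.2368], 'tcp_rot': [179.8007, 0.2091, 104.6783], 'wrist_force': [-0.9897, -2.4797, 8.2202], 'torque': [-0.6961, 0.8683, 0.0599]} 79.21042899663722
```

Call:
send_rows(linear=[[0,0,0],[0,0,0]], twist=[[0,0,0.2],[0,0,0]], gripper=[15,15])

```text
time: 16.15
ee_pos: [0.4882, 0.0323, 0.2368]
tcp_rot: [179.8, 0.2, 102.7]
wrist_force: [-2.3, -0.8, 7.9]
opening: 0.024
grasp_force: 61.3
```

```bash
python3 st.py
```

```text
{'time': 16.15, 'ee_pos': [0.4882, 0.0323, 0.2368], 'tcp_rot': [179.7957, 0.2016, 102.6974], 'wrist_force': [-2.3236, -0.7894, 7.8911], 'torque': [-0.6241, 0.8626, 0.0451]} 81.19414665355731
```

Call:
send_rows(linear=[[0,0,0],[0,0,0]], twist=[[0,0,0.2],[0,0,0]], gripper=[15,15])

```text
time: 16.4
ee_pos: [0.4882, 0.0323, 0.2368]
tcp_rot: [179.8, 0.2, 100.7]
wrist_force: [-1.4, -1.9, 8.3]
opening: 0.0242
grasp_force: 61.3
```

```bash
python3 st.py
```

```text
{'time': 16.4, 'ee_pos': [0.4882, 0.0323, 0.2368], 'tcp_rot': [179.7853, 0.1938, 100.6942], 'wrist_force': [-1.4124, -1.9325, 8.3164], 'torque': [-0.5903, 0.8321, 0.0493]} 83.19658606960334
```

Call:
send_rows(linear=[[0,0,0],[0,0,0]], twist=[[0,0,0.2],[0,0,0]], gripper=[15,15])

```text
time: 16.65
ee_pos: [0.4882, 0.0323, 0.2368]
tcp_rot: [179.8, 0.2, 98.7]
wrist_force: [-2.1, -1.6, 8.2]
opening: 0.0239
grasp_force: 61.3
```

```bash
python3 st.py
```

```text
{'time': 16.65, 'ee_pos': [0.4882, 0.0323, 0.2368], 'tcp_rot': [179.7795, 0.1827, 98.6934], 'wrist_force': [-2.0573, -1.6443, 8.2467], 'torque': [-0.5831, 0.8139, 0.0397]} 85.1967465007794
```

Call:
send_rows(linear=[[0,0,0],[0,0,0]], twist=[[0,0,0.15],[0,0,0]], gripper=[15,15])

```text
time: 16.9
ee_pos: [0.4882, 0.0324, 0.2368]
tcp_rot: [179.8, 0.2, 97.2]
wrist_force: [-2.9, -2.1, 8.4]
opening: 0.0237
grasp_force: 61.3
```

```bash
python3 st.py
```

```text
{'time': 16.9, 'ee_pos': [0.4882, 0.0324, 0.2368], 'tcp_rot': [179.7748, 0.1759, 97.2058], 'wrist_force': [-2.9074, -2.0697, 8.4389], 'torque': [-0.6259, 0.8969, 0.0291]} 86.68717039783255
```

Call:
send_rows(linear=[[0,0,0],[0,0,0]], twist=[[0,0,0.15],[0,0,0]], gripper=[15,15])

```text
time: 17.15
ee_pos: [0.4882, 0.0324, 0.2367]
tcp_rot: [179.8, 0.2, 95.7]
wrist_force: [-2.1, -2.1, 8.9]
opening: 0.024
grasp_force: 61.3
```

```bash
python3 st.py
```

```text
{'time': 17.15, 'ee_pos': [0.4882, 0.0324, 0.2367], 'tcp_rot': [179.7716, 0.1702, 95.7029], 'wrist_force': [-2.101, -2.0789, 8.9072], 'torque': [-0.6283, 0.8966, 0.0738]} 88.1886179015852
```

Call:
send_rows(linear=[[0,0,0],[0,0,0]], twist=[[0,0,0.1],[0,0,0]], gripper=[15,15])

```text
time: 17.4
ee_pos: [0.4882, 0.0324, 0.2367]
tcp_rot: [179.8, 0.2, 94.7]
wrist_force: [-1.8, -1.6, 7.9]
opening: 0.0242
grasp_force: 61.3
```

```bash
python3 st.py
```

```text
{'time': 17.4, 'ee_pos': [0.4882, 0.0324, 0.2367], 'tcp_rot': [179.7676, 0.1642, 94.7117], 'wrist_force': [-1.7877, -1.5864, 7.9289], 'torque': [-0.6089, 0.8104, 0.0766]} 89.1800020777068
```

Call:
send_rows(linear=[[0,0,0],[0,0,0]], twist=[[0,0,0.1],[0,0,0]], gripper=[15,15])

```text
time: 17.65
ee_pos: [0.4882, 0.0324, 0.2367]
tcp_rot: [179.8, 0.2, 93.7]
wrist_force: [-3.0, -1.9, 8.1]
opening: 0.0243
grasp_force: 61.3
```

```bash
python3 st.py
```

```text
{'time': 17.65, 'ee_pos': [0.4882, 0.0324, 0.2367], 'tcp_rot': [179.7693, 0.1611, 93.7073], 'wrist_force': [-3.0181, -1.9142, 8.1058], 'torque': [-0.5761, 0.8371, 0.0718]} 90.18327143285151
```

Call:
send_rows(linear=[[0,0,0],[0,0,0]], twist=[[0,0,0.1],[0,0,0]], gripper=[15,15])

```text
time: 17.9
ee_pos: [0.4882, 0.0324, 0.2367]
tcp_rot: [179.8, 0.2, 92.7]
wrist_force: [-2.0, -1.3, 8.5]
opening: 0.0235
grasp_force: 61.3
```

```bash
python3 st.py
```

```text
{'time': 17.9, 'ee_pos': [0.4882, 0.0324, 0.2367], 'tcp_rot': [179.7634, 0.1559, 92.7119], 'wrist_force': [-1.9632, -1.3376, 8.5364], 'torque': [-0.5517, 0.83, 0.0431]} 91.17992316227044
```

Call:
send_rows(linear=[[0,0,0],[0,0,0]], twist=[[0,0,0.15],[0,0,0]], gripper=[15,15])

```text
time: 18.15
ee_pos: [0.4882, 0.0324, 0.2368]
tcp_rot: [179.8, 0.1, 91.2]
wrist_force: [-3.0, -2.0, 8.2]
opening: 0.024
grasp_force: 61.3
```

```bash
python3 st.py
```

```text
{'time': 18.15, 'ee_pos': [0.4882, 0.0324, 0.2368], 'tcp_rot': [179.7593, 0.1474, 91.2014], 'wrist_force': [-3.0032, -1.9657, 8.2251], 'torque': [-0.5747, 0.8134, 0.1008]} 92.68869001430845
```

Call:
send_rows(linear=[[0,0,0],[0,0,0]], twist=[[0,0,0.15],[0,0,0]], gripper=[15,15])

```text
time: 18.4
ee_pos: [0.4882, 0.0324, 0.2368]
tcp_rot: [179.8, 0.1, 89.7]
wrist_force: [-1.8, -2.4, 8.7]
opening: 0.0242
grasp_force: 61.3
```

```bash
python3 st.py
python3 - <<'E'
from h import *
shot('scene','s5.png')
a=cv2.imread('pics/s5.png')[195:245,305:355]
b=cv2.imread('pics/s4.png')[195:245,305:355]
cv2.imwrite('pics/c6.png',cv2.resize(np.hstack([a,b]),None,fx=8,fy=8,interpolation=cv2.INTER_CUBIC))
E
```

```text
{'time': 18.4, 'ee_pos': [0.4882, 0.0324, 0.2368], 'tcp_rot': [179.7529, 0.1387, 89.7048], 'wrist_force': [-1.7875, -2.4289, 8.7395], 'torque': [-0.59, 0.8686, 0.0768]} 94.18656423579489
```

View pics/c6.png

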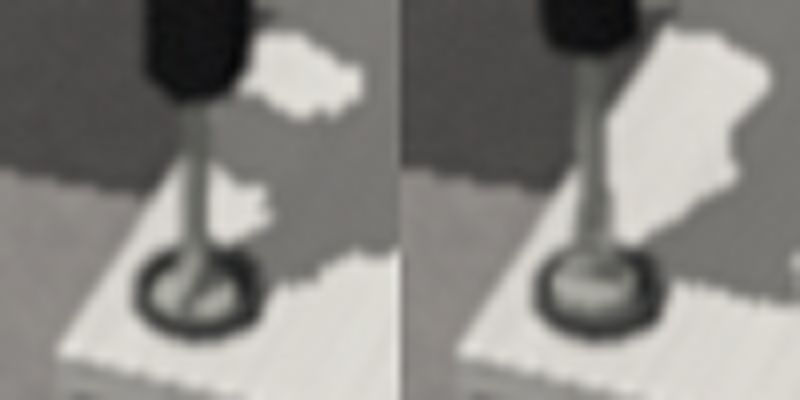

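Left crop: the blade is in the stud, and the slot now runs from (330.6,226) to (327.9,234), so the stud has turned well round. I check its angle.

Run:
```python
from h import *
a=onz('scene',305+205/8,195+250/8,.1035);b=onz('scene',305+183/8,195+312/8,.1035);d=b-a
print(a,b,np.degrees(np.arctan2(d[1],d[0])))
# locked slots in top picture, from crops (scale 6.25)
for u,v,p,q in[(203,187,(62,103),(128,90)),(293,180,(82,104),(135,91))]:
    f=lambda r:onz('top',u-16+r[0]/6.25,v-16+r[1]/6.25,.107)
    d=f(q)-f(p);print('locked',np.degrees(np.arctan2(d[1],d[0])))
```

```text
[0.48398884 0.0477122  0.1035    ] [0.49072409 0.02051915 0.1035    ] -76.08877536219433
locked -77.55737065930607
locked -74.96983282697083
```

Call:
send_rows(linear=[[0,0,0],[0,0,0]], twist=[[0,0,0.15],[0,0,0]], gripper=[15,15])

```text
time: 18.7
ee_pos: [0.4882, 0.0324, 0.2368]
tcp_rot: [179.7, 0.1, 88.2]
wrist_force: [-2.0, -1.7, 8.5]
opening: 0.0242
grasp_force: 61.3
```

```bash
python3 st.py
```

```text
{'time': 18.7, 'ee_pos': [0.4882, 0.0324, 0.2368], 'tcp_rot': [179.7471, 0.1316, 88.2077], 'wrist_force': [-2.0381, -1.7445, 8.5072], 'torque': [-0.5302, 0.7791, 0.1045]} 95.68628775915633
```

Call:
send_rows(linear=[[0,0,0],[0,0,0],[0,0,0]], twist=[[0,0,0.15],[0,0,0.15],[0,0,0]], gripper=[15,15,15])

```text
time: 19.08
ee_pos: [0.4883, 0.0324, 0.2368]
tcp_rot: [179.7, 0.1, 85.2]
wrist_force: [-2.2, -2.1, 8.5]
opening: 0.0243
grasp_force: 61.3
```

```bash
cat > av.py <<'E'
from h import *
T=[]
for i in range(8): camera('scene'); o=bot.get_obs(); T.append(np.r_[o['wrist_force'],o['torque']])
print(np.mean(T,0).round(3),o['ee_pos'].round(4),o['tcp_rot'].round(2),o['time'])
E
python3 av.py
```

```text
[-2.29  -1.577  8.325 -0.536  0.79   0.148] [0.4883 0.0324 0.2368] [1.7974e+02 1.2000e-01 8.5230e+01] 19.475
```

The torque has risen to 0.15 N m, well above the 0.06 N m friction, and the slot lies at the locked angle, so the stud is at the stop. I let it rise into its notch, relax the twist, then withdraw.

Call:
send_rows(linear=[[0,0,-0.001],[0,0,-0.001],[0,0,-0.001],[0,0,-0.0005],[0,0,0]], twist=[[0,0,0],[0,0,0],[0,0,0],[0,0,0],[0,0,0]], gripper=[15,15,15,15,15])

```text
time: 20.1
ee_pos: [0.4882, 0.0326, 0.2395]
tcp_rot: [179.8, 0.1, 85.2]
wrist_force: [-1.3, -1.9, 3.1]
opening: 0.0244
grasp_force: 60.7
```

```bash
python3 av.py
```

```text
[-2.267 -2.     2.238 -0.606  0.81   0.151] [0.4884 0.0327 0.2396] [1.7978e+02 8.0000e-02 8.5230e+01] 20.5
```

Call:
send_rows(linear=[[0,0,-0.001],[0,0,0],[0,0,0],[0,0,0],[0,0,0]], twist=[[0,0,0],[0,0,0],[0,0,-0.4],[0,0,-0.5],[0,0,0]], gripper=[15,15,15,15,15])

```text
time: 21.12
ee_pos: [0.4883, 0.0328, 0.2405]
tcp_rot: [179.8, 0.1, 94.2]
wrist_force: [-1.6, -1.4, -4.8]
opening: 0.024
grasp_force: 60.0
```

```bash
python3 av.py
```

```text
[-3.094e+00 -1.485e+00 -2.803e+00 -5.940e-01  1.049e+00  3.000e-03] [0.4884 0.0327 0.2407] [1.7978e+02 1.1000e-01 9.4200e+01] 21.525
```

Call:
send_rows(linear=[[0,0,-0.001],[0,0,-0.002],[0,0,-0.003],[0,0,-0.01],[0,0,-0.02],[0,0,-0.02],[0,0,-0.02],[0,0,0]], twist=[[0,0,0],[0,0,0],[0,0,0],[0,0,0],[0,0,0],[0,0,0],[0,0,0],[0,0,0]], gripper=[15,15,15,15,15,15,15,15])

```text
time: 22.52
ee_pos: [0.4889, 0.033, 0.3186]
tcp_rot: [179.6, 0.1, 94.2]
wrist_force: [0.8, -0.9, -1.7]
opening: 0.024
grasp_force: 60.2
```

Run:
```python
from h import *
o=bot.get_obs();print(o['ee_pos'],o['tcp_rot'],o['wrist_force'],o['q'])
shot('scene','s6.png')
a=cv2.imread('pics/s6.png')
f=lambda u,v,h=20:cv2.resize(a[v-h:v+h,u-h:u+h],(400,400),interpolation=cv2.INTER_CUBIC)
M=R.from_euler('xyz',o['tcp_rot'],degrees=True).as_matrix()
p=o['ee_pos']+M@[0,0,.1373];print('tip',p,proj('scene',p))
u,v=map(int,proj('scene',p))
cv2.imwrite('pics/c7.png',np.hstack([f(330,230),f(u,v-8)]))
```

```text
[0.48892545 0.03300402 0.31861942] [1.79564987e+02 1.04456727e-01 9.42332653e+01] [ 0.8127902  -0.87895364 -1.7095135 ] [ 3.92465380e+00  5.76898804e-02  1.68573757e+01  1.06364116e+02
 -1.02109125e-01  8.96906039e+01]
tip [0.48998351 0.03283135 0.1813236 ] [329.60276845 203.55756717]
```

View pics/c7.png

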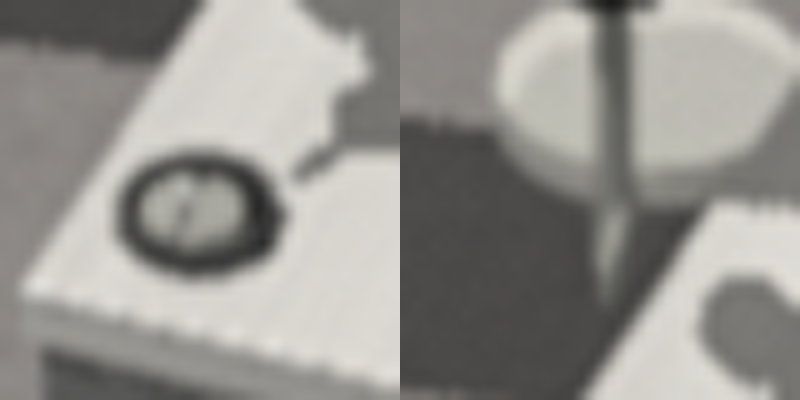

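The stud now looks locked: its slot has turned and it sits flush like the others. The driver hangs straight at (329.7,205). Next is back to the rack.

Call:
send_rows(linear=[[0,0,-0.03],[-0.0391,0.0127,0],[-0.0391,0.0127,0],[-0.0391,0.0127,0],[-0.0391,0.0127,0],[-0.0391,0.0127,0],[-0.0391,0.0127,0],[-0.0391,0.0127,0]], twist=[[0.044,0,0],[0,0,0],[0,0,0],[0,0,0],[0,0,0],[0,0,0],[0,0,0],[0,0,0]], gripper=[15,15,15,15,15,15,15,15])

```text
time: 23.58
ee_pos: [0.5973, -0.2347, 0.3461]
tcp_rot: [-179.8, 0.1, 94.2]
wrist_force: [0.9, 0.5, -0.3]
opening: 0.024
grasp_force: 60.2
```

Call:
send_rows(linear=[[0,0,0],[0,0,0],[0,0,0]], twist=[[0,0,0],[0,0,0],[0,0,0]], gripper=[15,15,15])

```text
time: 23.95
ee_pos: [0.5966, -0.2326, 0.3475]
tcp_rot: [-179.8, 0.1, 94.3]
wrist_force: [-0.2, 0.5, -1.5]
opening: 0.024
grasp_force: 60.2
```

```bash
python3 st.py;  python3 - <<'E'
from h import *
o=bot.get_obs();shot('scene','s7.png');t=shot('top','t7.png')
a=cv2.imread('pics/s7.png');b=cv2.imread('pics/t7.png');c=cv2.imread('pics/t0.png')
M=R.from_euler('xyz',o['tcp_rot'],degrees=True).as_matrix()
p=o['ee_pos']+M@[0,0,.1373];u,v=proj('scene',p);print('tip',p,u,v,proj('scene',[.5973,-.2332,.085]))
f=lambda a,u,v,h:cv2.resize(a[v-h:v+h,u-h:u+h],(400,400),interpolation=cv2.INTER_CUBIC)
cv2.imwrite('pics/c8.png',np.hstack([f(a,int(u),int(v)+20,40),f(b,298,245,16)]))
E
```

```text
{'time': 23.95, 'ee_pos': [0.5966, -0.2326, 0.3475], 'tcp_rot': [-179.8282, 0.1202, 94.278], 'wrist_force': [-0.1749, 0.4889, -1.5204], 'torque': [-0.0035, -0.0, -0.0421]} 64.51116953567413
tip [ 0.5962557  -0.23290532  0.21023687] 314.8530723705768 290.41658494907574 [317.38041941 335.75572868]
```

View pics/c8.png

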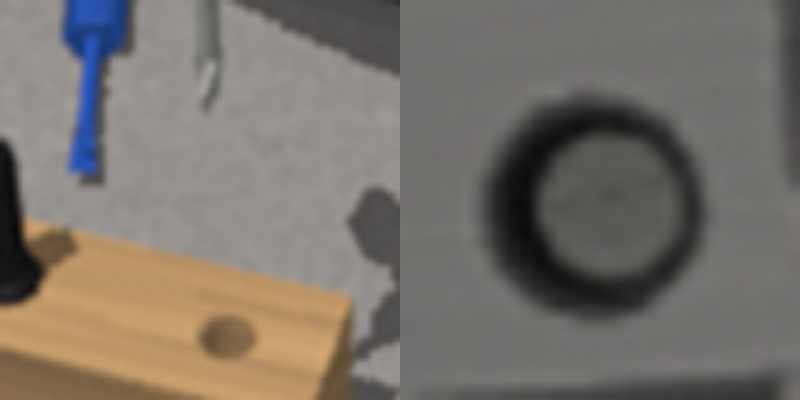

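Left: the empty hole mouth is at scene (319.6,337.4), and the tip is at (315.4,291), against a predicted (314.9,290.4). Right: the locked stud seen from above (arm's shadow). I compute the hole centre with that small pixel bias removed.

Run:
```python
from h import *
print(onz('scene',319.6-.5,337.4-.6,.085),onz('scene',319.6,337.4,.085))
```

```text
[ 0.60138525 -0.23394898  0.085     ] [ 0.60289698 -0.23478955  0.085     ]
```

Call:
send_rows(linear=[[-0.0009,0.0037,0],[0,0,0.035],[0,0,0.04],[0,0,0.035],[0,0,0.01],[0,0,0.01],[0,0,0.01],[0,0,0]], twist=[[0,0,0],[0,0,0],[0,0,0],[0,0,0],[0,0,0],[0,0,0],[0,0,0],[0,0,0]], gripper=[15,15,15,15,15,15,15,15])

```text
time: 25.05
ee_pos: [0.6003, -0.2344, 0.2068]
tcp_rot: [-179.8, 0.1, 94.2]
wrist_force: [0.5, -0.2, -1.3]
opening: 0.0245
grasp_force: 60.2
```

In the hole (tip 0.07) without contact. Continuing down.

Call:
send_rows(linear=[[0,0,0.015],[0,0,0.015],[0,0,0.015],[0,0,0.01],[0,0,0.005],[0,0,0]], twist=[[0,0,0],[0,0,0],[0,0,0],[0,0,0],[0,0,0],[0,0,0]], gripper=[15,15,15,15,15,15])

```text
time: 25.8
ee_pos: [0.5999, -0.2345, 0.1468]
tcp_rot: [-179.8, 0.1, 94.2]
wrist_force: [-0.2, 0.1, -1.3]
opening: 0.0239
grasp_force: 60.2
```

Call:
send_rows(linear=[[0,0,0.001],[0,0,0.001],[0,0,0.001],[0,0,0]], twist=[[0,0,0],[0,0,0],[0,0,0],[0,0,0]], gripper=[15,15,15,15])

```text
time: 26.3
ee_pos: [0.5999, -0.2345, 0.1439]
tcp_rot: [-179.8, 0.1, 94.2]
wrist_force: [0.5, 0.0, -1.7]
opening: 0.0245
grasp_force: 60.2
```

Call:
send_rows(linear=[[0,0,0.001],[0,0,0.0005],[0,0,0]], twist=[[0,0,0],[0,0,0],[0,0,0]], gripper=[15,15,15])

```text
time: 26.68
ee_pos: [0.6, -0.2346, 0.1426]
tcp_rot: [-179.8, 0.1, 94.2]
wrist_force: [-0.4, 0.2, 0.1]
opening: 0.024
grasp_force: 60.3
```

Call:
send_rows(linear=[[0,0,0.0005],[0,0,0]], twist=[[0,0,0],[0,0,0]], gripper=[15,15])

```text
time: 26.92
ee_pos: [0.6, -0.2346, 0.1425]
tcp_rot: [-179.8, 0.1, 94.2]
wrist_force: [-1.7, 0.0, 5.1]
opening: 0.0239
grasp_force: 60.8
```

Handle underside is on the rack. Releasing and withdrawing.

Call:
send_rows(linear=[[0,0,0],[0,0,0],[0,0,0],[0,0,0],[0,0,0],[0,0,0]], twist=[[0,0,0],[0,0,0],[0,0,0],[0,0,0],[0,0,0],[0,0,0]], gripper=[31,34,40,50,50,50])

```text
time: 27.68
ee_pos: [0.5999, -0.2345, 0.1419]
tcp_rot: [-179.8, 0.1, 94.2]
wrist_force: [0.6, -0.8, -0.4]
opening: 0.0427
grasp_force: 0.0
```

Call:
send_rows(linear=[[0,0,-0.02],[0,0,-0.04],[0,0,-0.04],[0,0,-0.04],[0.05,0,0],[0.05,0,0],[0.05,0,0],[0,0,0]], twist=[[0,0,0],[0,0,0],[0,0,0],[0,0,0],[0,0,0],[0,0,0],[0,0,0],[0,0,0]], gripper=[50,50,50,50,50,50,50,50])

```text
time: 28.68
ee_pos: [0.5892, -0.0817, 0.2823]
tcp_rot: [-179.8, 0.1, 94.4]
wrist_force: [0.2, -0.3, -0.2]
opening: 0.0426
grasp_force: 0.0
```

```bash
python3 st.py;  python3 - <<'E'
from h import *
shot('scene','s8.png');shot('top','t8.png')
a=cv2.imread('pics/s8.png');b=cv2.imread('pics/t8.png');a0=cv2.imread('pics/s0.png')
f=lambda a,u,v,h:cv2.resize(a[v-h:v+h,u-h:u+h],(400,400),interpolation=cv2.INTER_CUBIC)
cv2.imwrite('pics/c9.png',np.hstack([f(a,310,320,45),f(a,330,230,16)]))
for n in('s','t'):
  d=cv2.absdiff(cv2.imread(f'pics/{n}0.png'),cv2.imread(f'pics/{n}8.png')).max(2)>60
  k,l,s,c=cv2.connectedComponentsWithStats(d.astype(np.uint8));print(n,[x.tolist() for x in s[1:] if x[4]>40])
E
```

```text
{'time': 28.675, 'ee_pos': [0.5892, -0.0817, 0.2823], 'tcp_rot': [-179.8441, 0.0959, 94.4432], 'wrist_force': [0.1736, -0.2554, -0.1706], 'torque': [0.0183, 0.0461, 0.0817]} 77.72641531013494
s [[0, 0, 39, 20, 102], [73, 1, 8, 15, 57], [186, 0, 41, 27, 767], [310, 6, 68, 53, 1710], [38, 14, 21, 16, 211], [26, 20, 13, 17, 104], [47, 27, 19, 29, 245], [7, 29, 7, 14, 41], [200, 29, 11, 49, 312], [44, 30, 12, 9, 60], [113, 31, 11, 18, 110], [166, 34, 30, 10, 131], [25, 36, 16, 22, 124], [101, 37, 12, 12, 74], [328, 39, 53, 54, 755], [36, 41, 12, 22, 147], [367, 44, 6, 13, 46], [0, 47, 21, 13, 141], [0, 61, 21, 14, 181], [163, 60, 5, 29, 60], [327, 89, 31, 10, 53], [313, 96, 122, 165, 7243], [0, 122, 5, 14, 48], [162, 122, 11, 8, 50], [181, 123, 29, 11, 63], [175, 131, 19, 13, 76], [5, 136, 9, 10, 51], [190, 139, 30, 16, 93], [106, 141, 36, 66, 794], [220, 140, 14, 30, 291], [206, 150, 15, 36, 337], [0, 177, 20, 29, 350], [287, 187, 10, 9, 51], [116, 193, 17, 14, 93], [0, 198, 25, 30, 394], [265, 209, 34, 18, 163], [190, 210, 19, 23, 202], [163, 210, 85, 140, 5546], [0, 228, 65, 107, 3348
[... 332 characters left out ...]
 41, 38, 652], [223, 153, 106, 112, 6131], [340, 170, 39, 29, 397], [288, 175, 11, 9, 74], [347, 180, 91, 82, 2954], [254, 267, 15, 13, 63], [308, 273, 118, 145, 7140], [258, 280, 11, 20, 69], [302, 281, 8, 13, 54], [406, 282, 8, 8, 46], [235, 300, 32, 59, 505], [404, 310, 7, 7, 42], [210, 324, 6, 14, 45], [210, 332, 18, 11, 70], [475, 334, 35, 38, 337], [565, 347, 75, 55, 2219], [138, 354, 62, 79, 772], [158, 354, 26, 33, 270], [244, 361, 17, 12, 81], [280, 388, 11, 11, 88], [283, 393, 23, 21, 158], [169, 410, 12, 9, 47], [174, 412, 17, 17, 81], [289, 417, 24, 23, 302], [317, 416, 91, 21, 552], [271, 418, 18, 10, 81], [258, 444, 38, 36, 746], [216, 447, 48, 25, 548], [142, 463, 10, 17, 46]]
```

View pics/c9.png

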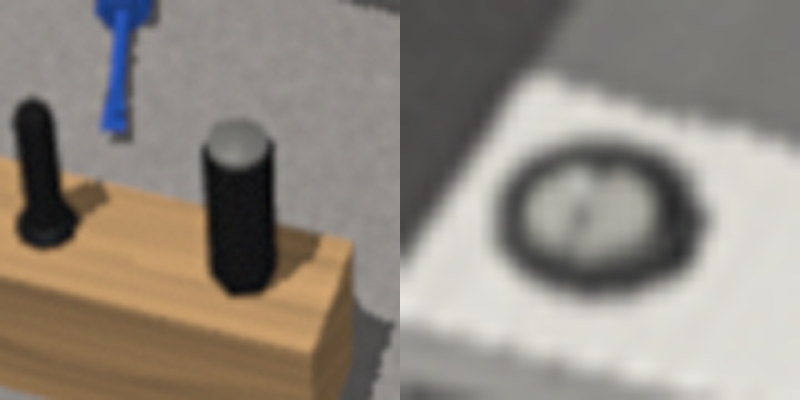

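The driver stands upright and fully down in its hole (handle base at about (319,338)). The slot lies at the locked angle, like its three neighbours, and the robot is clear. Handing in.

```bash
python3 -c "
from h import *
print(ticket.job_done())"
```

```text
the job is handed in; nothing more can be done
None
```

The open fastener was turned to its stop and looks locked in the last camera image, and the big screwdriver is back upright and fully down in its rack hole. The job was handed in at about 29 s of the 72 s limit, and no verdict came back.

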